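Set an eccentric guide roller with a sliding gauge

ROBOT

A 6-joint arm with a two-finger parallel gripper is mounted at the origin on the work surface. World frame = base frame: x ahead of the robot, y to its left, z up, the work surface at z = 0. Lengths are in m, angles in rad, forces in N, time in s.
With the tool pointing down it reaches from about 0.35 to 0.875 m from the base axis. Payload 4.2 kg.
Tool frame: the origin (TCP) lies at the very end of the fingers, on their centre line; the grasp point (between the pads) lies 19 mm behind it (ctrl.grasp_offset is the distance from the TCP to the grasp point, in m); x points along the fingers, y is the direction in which the jaws open and shut, and the axes are right-handed (so a half turn about x gives the same grasp; the last joint's range is limited). The gripper opens to 87 mm and grips with 3 to 60 N. Pads are 19 mm wide; open, the fingers measure 117 mm over their backs; the gripper's body (75 mm by 190 mm) begins 51 mm behind the grasp point.
Start: joints at [-0.875, 0.385, 0.008, 0, -1.194, -0.259], TCP at [0.264, -0.566, 0.223] pointing down, gripper open.
Joint ranges: [-3.14, 3.14], [-1.21, 2.06], [-1.07, 1.41], [-3.16, 2.05], [-2.99, -0.16], [-3.1, 3.1]. Speed limits (rad/s): [2.79, 2.79, 3.14, 3.14, 3.14, 3.14].

INTERFACE

Orientations are given as a rotation vector (axis times angle).
In Python, from station import ctrl, get_image gives the robot as it stands. The module is installed in compiled form; this text tells all that it offers.
- The arm moves only by the tool move_arm, never from a script. Its argument "rows" is one flat list of numbers, 5 for each row, row after row: the shift along the tool's x, y, z in m, then the turn about the tool's x in degrees, then the closure, from 0 (fully open) to 1 (shut). In form: [tx, ty, tz, spin, gripper, tx, ty, tz, spin, gripper, ...]. A call has 1 to 8 rows; each row shifts and turns the pose as measured when the row begins, along the tool's axes as they then stand; what a row does not reach is not made up. A row lasts 1/10 s, in which the tool goes at most 50 mm and 8.59 degrees, less where a joint would pass 70% of its speed; a pose out of reach is approached as far as the arm can. A call with a gripper value outside its range is refused whole. The fingers move at their own pace and stop on an object; the grip force is fixed at half the most. Time passes only in rows, so rows that do not move let the fingers close. It gives the time, the measured TCP pose, the force and the opening at its end, in the units of the state.
- ctrl.state(): the state, without advancing time (a new reading comes with each control period).
- get_image(name): name is "side" or "top"; returns a dict with "img" (400x640x3 uint8, red, green, blue), "fx", "fy", "cx", "cy" (pixels), "xyz" and "attitude" of the camera in the world. Camera axes: x right, y down, z forward; pixel columns grow to the right and rows downward; lengths in m; the calibration is good to about 2 mm. A picture is of the moment at which its call begins. There is no depth.
- ctrl.job_done(): hands the job in, once; it reports no verdict.
The state is a dict: "time_s": time; "q": joint angles; "dq": joint speeds; "joint_torque": joint torques, N m; "tcp_pos": TCP position; "tool_rot": TCP orientation; "ft_force": force on the tool from outside, world axes, zero at the start; "wrist_torque": the same for the moment, N m; "width": finger opening in m.
Only numpy, scipy, OpenCV 4.12 (cv2) and the standard library are available. Lean on these libraries where they do the work, as an engineer would, in place of code of your own. Each camera call takes 0.05 s, during which the arm holds its last target. There are 200 camera calls.

TASK

On the stock guide, pull the red sprung knob out along its leaning shaft, turn it and let it drop into a notch where the orange-handled gauge slides freely between the black roller and the wooden fence with no more than about 3 mm of play. Check that notch with the gauge: slide its round nose in from the far end of the guide until it is a good 30 mm past the roller, without forcing it. Then take the gauge out and stand it back on its cork mat, knocking nothing else about.

Things in the scene. Friction and masses are not known exactly. Their poses are not given: they have to be found in the camera images.
- guide_unit: Stock guide, fixed to the bench: aluminium base plate 300 (x) x 145 (y) x 12 mm thick with a blue leaning bracket. Origin on the bench surface; +x runs along the guide to its far, open end, +y towards the fence, z up. The plate spans x -115 to +185 and y -90 to +55 mm. The gauge slides along -x on the plate's top (z = 12), between fence (+y side) and roller (-y side).
- shaft_base (a point): Point on the eccentric shaft's axis level with the middle of the roller, at (0, -32.25, 30) mm in guide_unit; axes parallel to guide_unit's. From here the shaft leans 30 deg towards guide_unit's -x: its upward direction is (-0.5, 0, 0.866) in guide_unit. Along the shaft from this point lie: roller from -8 to +17 mm (radius 12), blue notch ring from 44 to 50 mm (radius 32), steel flange of the knob from 54.5 to 59 (radius 29), red grip of the knob from 59 to 95 (radius 17).
- cam (a joint): Angle of the eccentric shaft and the knob (rad), anticlockwise seen from the knob's end. The roller's centre is 6 mm off the shaft's axis: at 0 (white mark on the knob towards -y) it is farthest from the fence; its distance from shaft_base in y is -6 cos(angle) mm, so the gap shrinks by 6 (1 - cos(angle)) mm when turned either way from 0. The 18 notches are at whole multiples of 20 deg (0.349 rad); range -3.3 to 3.3. It starts within about 0.5 rad of 0, too wide.
- knob (a joint): How far the knob is pulled out along the shaft (m): 0 = dropped into a notch, up to 0.014. The spring pulls it in with about 6 N at 0 and 300 N/m more. Pull it out 8 to 12 mm to turn it: above 0.004 it turns freely (0.02 N m friction) and stays at the angle where it is left; let go, it drops into the nearest notch.
- knob_grip (a point): Middle of the red knob's round grip (diameter 34 mm, 36 mm long), on the shaft's axis 83 mm from shaft_base when dropped; z axis along the shaft, outward. 24 mm below it is the top of the steel flange.
- roller_mid (a point): Centre of the black roller at mid height, on the eccentric (moves with joint cam). Gap to the fence = distance of this point from the fence's face less the roller's radius, 12 mm.
- guide_roller: The black guide roller itself, diameter 24 mm, 25 mm long, spins freely about its leaning axis, which is parallel to the fence's face. Origin as roller_mid.
- fence: Light wooden fence, fixed on the base plate, 260 (x) x 25 (y) x 28 mm high, its axes parallel to guide_unit's. Where it stands across the guide differs by a few mm from one time to the next. Its face towards the roller is the plane y = 0 of this frame (wood at +y), origin on the plate's top (z = 12 mm above the bench) opposite shaft_base; it spans x -100 to +160 mm.
- fence_face (a point): Point on the fence's face at plate-top level, same as the fence's origin; y points into the wood.
- gauge: Setting gauge, loose, 0.18 kg: aluminium tongue 110 (x) x 20 thick (y) x 30 mm high with a half-round nose (radius 10) at its -x end, and an orange upright handle 20 (x) x 14 (y) mm centred at x = +15, rising from the tongue's top at 30 to 77 mm. Origin at the centre of the tongue's underside; stands upright. It is clear of the roller when its nose lies 25 mm or more on the +x side of shaft_base.
- gauge_grip (a point): On the gauge's orange handle, at (15, 0, 58) mm in the gauge: the place to grip, fingers on the 14 mm wide faces (closing along the gauge's y).
- gauge_nose (a point): Tip of the gauge's round nose at its underside, (-55, 0, 0) mm in the gauge.
- mat: Cork mat, fixed on the bench, 190 (x) x 130 (y) x 4 mm thick, origin at the centre of its underside (bench level). The gauge starts on it.
- glue_bottle: White glue bottle, loose, diameter 56, height 185 mm; origin at its underside. Bystander.
- tape_measure: Yellow tape measure standing on edge, loose, 72 x 40 x 62 mm high; origin at its underside. Bystander.
- offcut: Dark wooden offcut, loose, 70 x 45 x 32 mm high; origin at its underside. Bystander.
Not all that is in view belongs to the job. Of the things that look like the mat, the smaller one is meant.

How it is judged:
On the way, in this order (a step that is already met when the one before it is completed fails the run):
1. the knob is pulled out of its notch (more than 6 mm) (value of joint knob above 0.006 m), for 0.1 s.
2. with the knob dropped in a notch and the gap right (0 to 3 mm more than the gauge), the gauge lies on the plate between roller and fence, its nose at least 25 mm past the roller's shaft (shaft_base) (y of roller_mid in the frame of fence_face between -0.0352 and -0.0318 m and value of joint knob below 0.0015 m and x of gauge_nose in the frame of fence_face between -0.09 and -0.025 m and y of gauge_nose in the frame of fence_face between -0.016 and -0.007 m and z of gauge_nose in the frame of fence_face below 0.01 m and angle between gauge's own z axis and vertical below 0.15 rad), for 0.1 s.
At the end, for the whole second after the job is handed in: The knob is dropped home in a notch (pulled out less than 1.5 mm) with the gap between roller and fence 20 to 23 mm (0.2 mm grace), and the gauge stands upright and still on the cork mat, its centre within 70 mm of the mat's centre lengthwise and 50 mm across (y of roller_mid in the frame of fence_face between -0.0352 and -0.0318 m and value of joint knob below 0.0015 m and x of gauge in the frame of mat between -0.07 and 0.07 m and y of gauge in the frame of mat between -0.05 and 0.05 m and z of gauge in the frame of mat below 0.008 m and angle between gauge's own z axis and vertical below 0.1 rad and linear speed of gauge below 0.02 m/s); the robot touches nothing.
It fails at once if the glue bottle is knocked more than 25 mm or tipped (distance of glue_bottle from where it was at the start of the episode above 0.025 m or angle between glue_bottle's own z axis and vertical above 0.4 rad).
It fails at once if the tape measure is knocked more than 25 mm or tipped (distance of tape_measure from where it was at the start of the episode above 0.025 m or angle between tape_measure's own z axis and vertical above 0.4 rad).
It fails at once if the offcut is knocked more than 25 mm or tipped (distance of offcut from where it was at the start of the episode above 0.025 m or angle between offcut's own z axis and vertical above 0.4 rad).
It fails at once if the gauge is forced against the roller (over 50 N) (contact force between gauge and guide_roller above 50 N).
It also fails if it takes over 72 s, if anything falls off the work surface, if the arm or the gripper's body presses on something with over 40 N, if the wrist force passes 120 N, or if a joint passes its speed limit or range.

## Working session

There is one attempt and no reset: what is moved stays moved. The work goes in short steps, Python scripts to look and compute and a tool call to move; the robot and the scene stay as the last step left them, time stands still between calls to the robot, and variables do not carry over. Pictures are saved under pics/ and viewed, about 8 in all and at most 12, crops included, and the job is handed in when it is done.

Besides the shell and the picture viewer there is one more tool, called after "Emit:" by a JSON object that holds its "name" and its "arguments", one argument or row to a line. move_arm: Moves the arm, as the interface text tells. Its arguments: {"type":"object","properties":{"rows":{"type":"array","items":{"type":"number"}}},"required":["rows"]}

```bash
mkdir -p pics; python3 - <<'E'
from station import ctrl,get_image
import cv2,json,numpy as np
for n in("side","top"):
    d=get_image(n); cv2.imwrite(f"pics/{n}0.png",d["img"][:,:,::-1])
    print(n,{k:np.round(v,4).tolist() for k,v in d.items() if k!="img"})
s=ctrl.state(); print({k:np.round(v,3).tolist() for k,v in s.items()},ctrl.grasp_offset)
E
```

```text
side {'fx': 520.2954, 'fy': 520.2954, 'cx': 325.933, 'cy': 197.1566, 'xyz': [0.3935, -1.0063, 0.9685], 'attitude': [-2.295, 0.0472, -0.0231]}
top {'fx': 473.7407, 'fy': 473.7407, 'cx': 312.8564, 'cy': 189.1699, 'xyz': [0.2102, -0.0134, 1.3382], 'attitude': [-2.1191, 2.1307, -0.1966]}
{'time_s': 0.1, 'q': [-0.875, 0.385, 0.007, -0.0, -1.194, -0.259], 'dq': [-0.001, -0.002, 0.002, 0.0, -0.001, -0.0], 'joint_torque': [-0.0, -39.169, 18.793, 4.232, 0.013, -0.0], 'tcp_pos': [0.264, -0.566, 0.222], 'tool_rot': [-0.341, 1.544, 0.344], 'ft_force': [-0.099, 0.344, 1.091], 'wrist_torque': [-0.017, -0.004, 0.019], 'width': 0.087} 0.0187
```

View pics/side0.png

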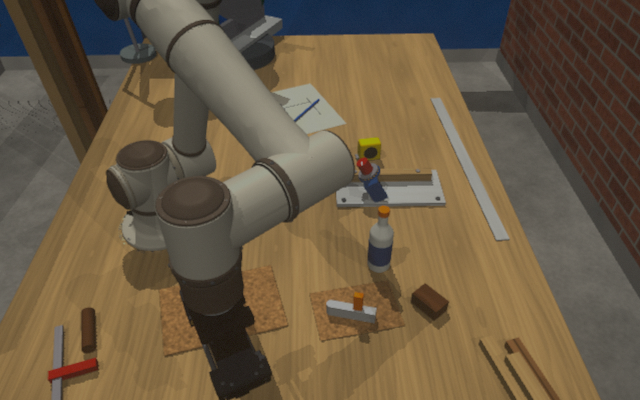

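View pics/top0.png

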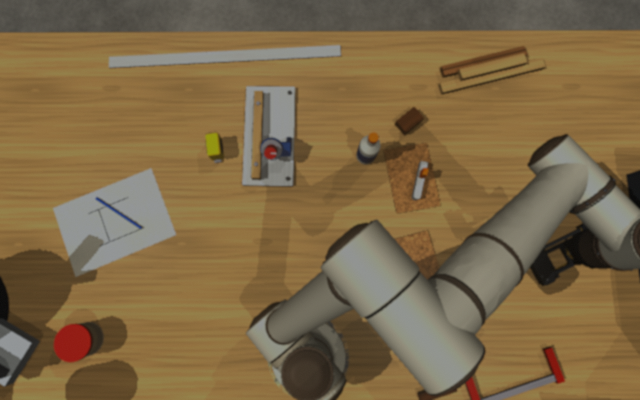

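```bash
cat >h.py <<'E'
import numpy as np,cv2
from scipy.spatial.transform import Rotation as R
from station import ctrl,get_image
def ray(d,uv):
    v=np.array([(uv[0]-d["cx"])/d["fx"],(uv[1]-d["cy"])/d["fy"],1.])
    return np.array(d["xyz"]),R.from_rotvec(d["attitude"]).apply(v)
def onz(d,uv,z):
    c,v=ray(d,uv); return c+v*(z-c[2])/v[2]
def proj(d,p):
    q=R.from_rotvec(d["attitude"]).inv().apply(np.atleast_2d(p)-d["xyz"])
    return np.c_[d["fx"]*q[:,0]/q[:,2]+d["cx"],d["fy"]*q[:,1]/q[:,2]+d["cy"]]
def tri(d1,u1,d2,u2):
    A=[];b=[]
    for d,u in((d1,u1),(d2,u2)):
        c,v=ray(d,u);v/=np.linalg.norm(v);P=np.eye(3)-np.outer(v,v);A.append(P);b.append(P@c)
    p=np.linalg.lstsq(np.vstack(A),np.hstack(b),rcond=None)[0]
    return p,[np.linalg.norm(a@p-q) for a,q in zip(A,b)]
def crop(d,x,y,w,h,W,H): return cv2.resize(d["img"][y:y+h,x:x+w,::-1],(W,H),interpolation=cv2.INTER_CUBIC)
E
python3 - <<'E'
from h import *
t=get_image("top");s=get_image("side")
a=crop(t,230,75,80,120,400,600);b=crop(s,325,140,130,75,400,231);c=crop(t,380,130,70,90,233,300);e=crop(s,305,280,100,60,400,240)
o=np.zeros((600,800,3),np.uint8);o[:,:400]=a;o[:231,400:]=b;o[235:475,400:]=e;cv2.imwrite("pics/z1.png",o)
cv2.imwrite("pics/z2.png",c)
E
```

```text
(no output)
```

View pics/z1.png

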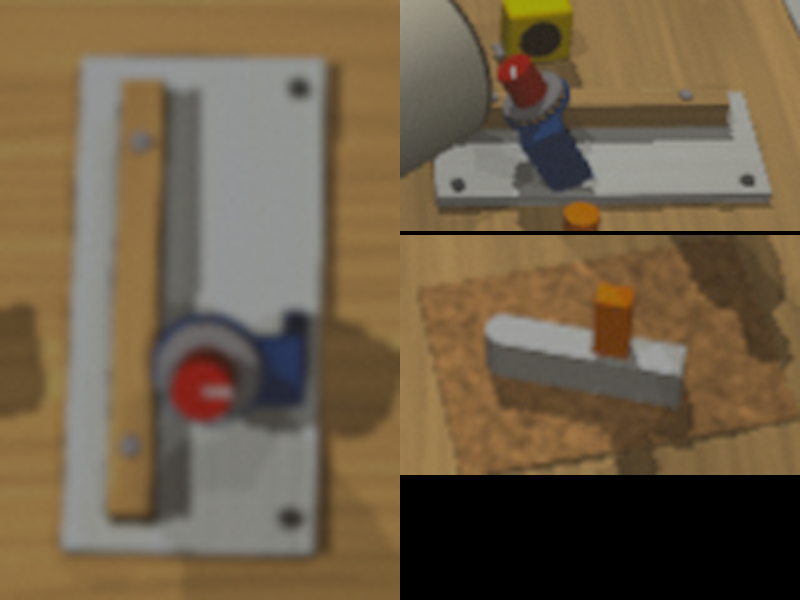

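```bash
cat >>h.py <<'E'
def edge(d,p,q,half=3,n=40,ch=None):
    """subpixel straight edge near p-q; returns two end points of fitted line and rms"""
    g=d["img"].astype(np.float32); g=g.mean(2) if ch is None else g[:,:,ch]
    p,q=np.array(p,float),np.array(q,float);t=(q-p)/np.linalg.norm(q-p);nn=np.array([-t[1],t[0]])
    o=np.arange(-half,half+.01,.25);P=[]
    for s in np.linspace(0.05,.95,n):
        X=p+s*(q-p)+o[:,None]*nn
        pr=cv2.remap(g,X[:,0].astype(np.float32)[None],X[:,1].astype(np.float32)[None],cv2.INTER_LINEAR)[0]
        gr=np.abs(np.gradient(cv2.GaussianBlur(pr[None],(5,1),1)[0]));k=gr.argmax();w=slice(max(0,k-4),k+5)
        P.append(p+s*(q-p)+nn*(gr[w]*o[w]).sum()/gr[w].sum())
    P=np.array(P,np.float32);vx,vy,x,y=cv2.fitLine(P,cv2.DIST_HUBER,0,.01,.01).ravel()
    l=np.array([x,y]);v=np.array([vx,vy]);r=(P-l)@np.array([-vy,vx])
    return l+v*((p-l)@v),l+v*((q-l)@v),np.median(np.abs(r))
E
cat >m.py <<'E'
from h import *
t=get_image("top");s=get_image("side")
T=lambda x,y:(230+x/5-.4,75+y/5-.4)
S=lambda x,y:(325+x*130/400-.3,140+y*75/231-.3)
def L(n,d,p,q,z,**k):
    a,b,r=edge(d,p,q,**k);A,B=onz(d,a,z),onz(d,b,z);v=B-A
    print(n,np.round(a,2),np.round(b,2),"r%.2f"%r,np.round(A*1e3,1),np.round(B*1e3,1),"yaw %.2f"%np.degrees(np.arctan2(v[1],v[0])));return A,B
L("plateL",t,T(64,540),T(81,70),.012)
L("plateR",t,T(316,545),T(327,70),.012)
L("plateTop",t,T(90,58),T(320,58),.012)
L("plateBot",t,T(70,553),T(310,554),.012)
L("fenceFace",t,T(153,505),T(163,90),.04,half=2)
L("fenceBack",t,T(108,505),T(122,90),.04,half=2)
L("S plate front",s,S(38,198),S(365,193),.012,half=2)
L("S plate right",s,S(368,185),S(342,95),.012,half=2)
L("S fence face top",s,S(180,108),S(325,108),.04,half=2)
L("S fence face bot",s,S(190,128),S(325,128),.012,half=2)
E
python3 m.py
```

```text
plateL [241.98 182.58] [245.81  88.6 ] r0.13 [477.7 187.9  12. ] [761.9 182.8  12. ] yaw -1.03
plateR [292.35 183.59] [294.46  88.59] r0.20 [474.   44.1  12. ] [761.1  38.6  12. ] yaw -1.10
plateTop [247.6  86.3] [293.6   86.36] r0.05 [769.1 177.7  12. ] [768.1  41.1  12. ] yaw -90.40
plateBot [243.62 184.22] [291.6  185.42] r0.06 [472.9 183.1  12. ] [468.7  46.2  12. ] yaw -91.77
fenceFace [259.06 175.56] [261.77  92.59] r0.14 [491.9 136.2  40. ] [737.8 132.2  40. ] yaw -0.95
fenceBack [250.33 175.57] [252.99  92.57] r0.15 [492.  160.7  40. ] [738.  157.6  40. ] yaw -0.72
S plate front [337.05 203.68] [443.32 202.13] r0.09 [469.2  45.2  12. ] [761.1  39.8  12. ] yaw -1.06
S plate right [444.61 199.67] [436.07 170.48] r0.06 [766.8  49.7  12. ] [769.1 178.8  12. ] yaw 88.99
S fence face top [383.19 174.1 ] [430.31 173.43] r0.12 [604.9 133.8  40. ] [739.  131.4  40. ] yaw -1.01
S fence face bot [386.45 180.85] [430.32 180.68] r0.10 [616.8 137.1  12. ] [743.1 132.7  12. ] yaw -1.96
```

View pics/z2.png

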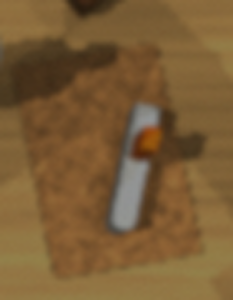

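```bash
cat >m2.py <<'E'
from h import *
exec(open("m.py").read().split("L(\"plateL")[0])
T2=lambda x,y:(380+x*.3-.35,130+y*.3-.35)
S2=lambda x,y:(305+(x-400)/4-.4,280+(y-235)/4-.4)
L("gauge L",t,T2(131,115),T2(113,215),.034,half=2)
L("gauge R",t,T2(155,155),T2(141,220),.034,half=1.5)
L("S gauge back",s,S2(510,316),S2(590,328),.034,half=1.5)
L("S gauge front",s,S2(505,362),S2(670,383),.034,half=1.5)
L("S gauge end",s,S2(686,348),S2(681,374),.034,half=1.5)
L("mat L",t,T2(22,110),T2(50,260),.004,half=2)
L("mat R",t,T2(165,80),T2(198,240),.004,half=2)
L("mat B",t,T2(60,277),T2(190,258),.004,half=2)
L("S mat top",s,S2(430,286),S2(660,248),.004,half=2)
L("S mat left",s,S2(420,300),S2(460,470),.004,half=2)
def com(d,m,x0,y0,x1,y1):
    k=np.zeros(m.shape,bool);k[y0:y1,x0:x1]=1;y,x=np.nonzero(m&k);return np.array([x.mean(),y.mean()]),len(x)
for d,n,o,r in((t,"top",(410,155,440,190),(255,135,290,165)),(s,"side",(345,285,370,320),(345,150,385,190))):
    h=cv2.cvtColor(d["img"],cv2.COLOR_RGB2HSV);H,Sa,V=h[:,:,0],h[:,:,1],h[:,:,2]
    om=com(d,(H>7)&(H<16)&(Sa>200)&(V>110),*o);rm=com(d,((H<5)|(H>174))&(Sa>150)&(V>90),*r)
    print(n,"orange",om,"red",rm)
    if n=="top": ot,rt=om[0],rm[0]
    else: print("handle",tri(t,ot,s,om[0]),"knob",tri(t,rt,s,rm[0]))
yaw=np.radians(-1.05);Rg=R.from_euler("z",yaw);O=np.array([.5847,.1315,0])
G=lambda p:O+Rg.apply(np.array(p)/1e3)
u=np.array([-.5,0,.866]);top=np.array([0,-32.25,30])+95*u
print("knobmid",G(np.array([0,-32.25,30])+77*u),"knobtop",G(top))
for d,n in((t,"top"),(s,"side")):
    print(n,"centre",proj(d,G(top)).round(1),[(a,proj(d,G(top+R.from_rotvec(u*np.radians(a)).apply([0,-17,0]))).round(1).tolist()) for a in(-20,0,20)])
    w=d["img"].astype(int);x0,y0,x1,y1=(255,140,285,165) if n=="top" else (350,150,380,175)
    c=w[y0:y1,x0:x1];m=c.min(2)
    c0=proj(d,G(top))[0]
    yy,xx=np.mgrid[y0:y1,x0:x1];m=(c[:,:,0]>150)&(c[:,:,1]>90)&(np.hypot(xx-c0[0],yy-c0[1])<8)
    print("white",np.c_[xx[m],yy[m],c[m]].tolist())
st=ctrl.state();print(R.from_rotvec(st["tool_rot"]).as_matrix().round(3))
for n,uv in(("tape",(213,150)),("bottle",(368,155)),("offcut",(409,121))):print(n,onz(t,uv,.03))
E
python3 m2.py
```

```text
gauge L [419.39 164.24] [413.33 194.11] r0.13 [ 523.4 -316.    34. ] [ 437.8 -295.    34. ] yaw 166.26
gauge R [425.45 176.  ] [421.19 195.48] r0.02 [ 489.3 -331.4   34. ] [ 433.8 -316.8   34. ] yaw 165.28
S gauge back [332.13 299.68] [352.06 303.09] r0.08 [ 438.3 -294.6   34. ] [ 481.7 -305.6   34. ] yaw -14.29
S gauge front [330.89 310.98] [372.23 315.43] r0.27 [ 434.  -324.7   34. ] [ 522.5 -340.    34. ] yaw -9.77
S gauge end [376.26 307.9 ] [374.5  314.25] r0.03 [ 533.5 -320.6   34. ] [ 527.8 -337.1   34. ] yaw -109.13
mat L [385.15 162.87] [394.17 207.75] r0.13 [ 535.2 -224.     4. ] [ 404.  -245.3    4. ] yaw -170.81
mat R [429.37 153.6 ] [440.38 201.34] r0.34 [ 562.2 -353.4    4. ] [ 421.7 -377.7    4. ] yaw -170.19
mat B [397.81 213.67] [436.59 206.73] r0.19 [ 386.9 -255.     4. ] [ 406.2 -366.1    4. ] yaw -80.16
S mat top [312.05 292.03] [369.57 282.64] r0.21 [ 394.3 -248.     4. ] [ 530.5 -225.8    4. ] yaw 9.25
S mat left [308.74 296.06] [318.97 338.5 ] r0.12 [ 386.4 -259.3    4. ] [ 406.4 -373.     4. ] yaw -80.05
top orange (array([424.4, 171.5]), 20) red (array([269.4
[... 212 characters left out ...]
435706), np.float64(0.0017055028413433865)]) knob (array([0.53967433, 0.10135212, 0.10954785]), [np.float64(0.0009132078533992919), np.float64(0.0009132078533996572)])
knobmid [0.54561549 0.09996093 0.096682  ] knobtop [0.536617   0.10012585 0.11227   ]
top centre [[269.8 153.4]] [(-20, [[275.8, 155.6]]), (0, [[276.2, 153.5]]), (20, [[275.8, 151.3]])]
white []
side centre [[361.5 161.7]] [(-20, [[360.0, 166.2]]), (0, [[362.0, 165.6]]), (20, [[363.9, 164.5]])]
white [[361, 163, 151, 136, 131]]
[[-0.    -0.423  0.906]
 [ 0.     0.906  0.423]
 [-1.     0.    -0.   ]]
tape [0.56936569 0.26997781 0.03      ]
bottle [ 0.55221288 -0.17183853  0.03      ]
offcut [ 0.65272591 -0.29287322  0.03      ]
```

Emit:
{"name": "move_arm", "arguments": {
  "rows": [-0.012, 0.03, 0.033, 0, 0, -0.012, 0.03, 0.033, 0, 0, -0.012, 0.03, 0.033, 0, 0, -0.012, 0.03, 0.033, 0, 0, -0.012, 0.03, 0.033, 0, 0, -0.012, 0.03, 0.033, 0, 0, 0, 0.03, 0.033, 0, 0, 0, 0.03, 0.033, 0, 0]
}}

```text
time_s: 1.2
tcp_pos: [0.4057, -0.2304, 0.2959]
tool_rot: [-0.332, 1.543, 0.336]
ft_force: [1.1, -1.0, -0.2]
width: 0.0871
```

Emit:
{"name": "move_arm", "arguments": {
  "rows": [0, 0.03, 0.033, 0, 0, 0, 0.03, 0.033, 0, 0, 0, 0.03, 0.033, 0, 0, 0, 0.03, 0.033, 0, 0, 0, 0.03, 0.033, 0, 0, 0, 0.03, 0.033, 0, 0, 0, 0.03, 0.033, 0, 0, 0, 0, 0, 0, 0]
}}

```text
time_s: 2.0
tcp_pos: [0.533, 0.0738, 0.3002]
tool_rot: [-0.338, 1.534, 0.34]
ft_force: [0.0, -0.0, -1.1]
width: 0.087
```

```bash
cat >>h.py <<'E'
yaw=np.radians(-1.05);Rg=R.from_euler("z",yaw);O=np.array([.5847,.1315,0])
G=lambda p:O+Rg.apply(np.array(p)/1e3)
def where(tgt=None):
    st=ctrl.state();M=R.from_rotvec(st["tool_rot"]).as_matrix();p=np.array(st["tcp_pos"])
    phi=np.degrees(np.arctan2(-M[0,1],M[1,1]))+1.05
    print("t",round(st["time_s"],2),"tcp",p.round(4),"guide",(Rg.inv().apply(p-O)*1e3).round(1),"jaw phi %.1f"%phi,"xdown",M[:,0].round(3),"q6 %.2f"%st["q"][5],"F",np.round(st["ft_force"],1),"w %.4f"%st["width"])
    if tgt is not None: print("shift",(M.T@(np.array(tgt)-p)).round(4))
    return M,p
E
python3 -c "
from h import *
M,p=where([.539,.100,.089])
print('pull dir tool',(M.T@Rg.apply([-.5,0,.866])).round(3))"
```

```text
t 2.0 tcp [0.533  0.0738 0.3002] guide [-50.6 -58.6 300.2] jaw phi 25.9 xdown [ 0.01   0.004 -1.   ] q6 -1.58 F [ 0.  -0.  -1.1] w 0.0870
shift [0.2113 0.0214 0.0142]
pull dir tool [-0.871  0.217 -0.441]
```

Emit:
{"name": "move_arm", "arguments": {
  "rows": [0.02, 0.0214, 0.0142, -4, 0, 0.042, 0, 0, 0, 0, 0.042, 0, 0, 0, 0, 0.042, 0, 0, 0, 0, 0, 0, 0, 0, 0]
}}

```text
time_s: 2.5
tcp_pos: [0.5402, 0.102, 0.1528]
tool_rot: [-0.396, 1.516, 0.399]
ft_force: [-0.7, 0.5, -0.1]
width: 0.087
```

```bash
python3 - <<'E'
from h import *
where([.539,.100,.089])
t=get_image("top");s=get_image("side")
o=np.hstack([crop(t,230,105,80,100,400,500),crop(s,320,110,80,100,400,500)]);cv2.imwrite("pics/k1.png",o)
E
```

```text
t 2.5 tcp [0.5402 0.102  0.1528] guide [-43.9 -30.3 152.8] jaw phi 30.2 xdown [ 0.016  0.006 -1.   ] q6 -1.55 F [-0.7  0.5 -0.1] w 0.0870
shift [ 0.0638 -0.0009 -0.0031]
```

View pics/k1.png

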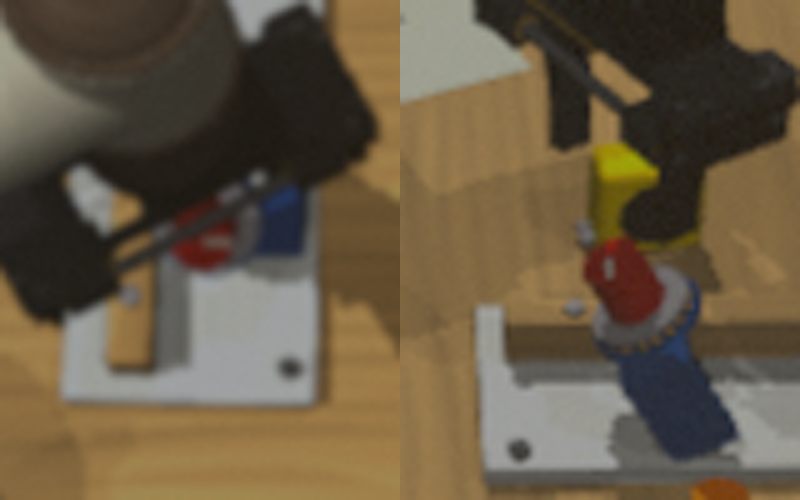

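Emit:
{"name": "move_arm", "arguments": {
  "rows": [0.032, -0.001, -0.003, 0, 0, 0.031, 0, 0, 0, 0, 0, 0, 0, 0, 0.4, 0, 0, 0, 0, 0.7, 0, 0, 0, 0, 1, 0, 0, 0, 0, 1, 0, 0, 0, 0, 1]
}}

```text
time_s: 3.3
tcp_pos: [0.5576, 0.1053, 0.1154]
tool_rot: [-0.394, 1.466, 0.402]
ft_force: [-0.8, -1.0, -0.4]
width: 0.0547
```

```bash
python3 - <<'E'
from h import *
M,p=where([.539,.100,.089]);print('pull dir tool',(M.T@Rg.apply([-.5,0,.866])).round(3))
E
```

```text
t 3.3 tcp [0.5576 0.1053 0.1154] guide [-26.6 -26.7 115.4] jaw phi 30.4 xdown [ 0.064  0.021 -0.998] q6 -1.55 F [-0.8 -1.  -0.4] w 0.0547
shift [ 0.0251  0.0049 -0.0205]
pull dir tool [-0.896  0.242 -0.373]
```

```bash
python3 -c "
from h import *
s=ctrl.state();print(s['q'],s['joint_torque'],s['width'],s['tcp_pos'],s['time_s'])"
```

```text
[ 0.47773269  0.35802503 -0.33730819  0.01412044 -0.8091229  -1.54532222] [-8.83925386e-03 -3.44530535e+01  1.56024706e+01  3.48013960e+00
  6.63433922e-02  3.40815037e-03] 0.05474107369318672 [0.55764665 0.1052564  0.11541923] 3.3
```

Emit:
{"name": "move_arm", "arguments": {
  "rows": [0, 0, 0, 0, 0, 0, 0, 0, 0, 0, 0, 0, 0, 0, 0]
}}

```text
time_s: 3.6
tcp_pos: [0.5583, 0.1056, 0.1172]
tool_rot: [-0.394, 1.463, 0.402]
ft_force: [-0.2, 0.5, -0.5]
width: 0.0714
```

```bash
python3 -c "
from h import *
s=ctrl.state();print(s['q'],s['joint_torque'],s['width'],s['tcp_pos'],s['time_s']);where([.539,.1,.089])
s=get_image('side');t=get_image('top')
o=np.hstack([crop(t,220,85,100,125,400,500),crop(s,300,90,100,125,400,500)]);cv2.imwrite('pics/k2.png',o)"
```

```text
[ 0.4778106   0.35571445 -0.33585464  0.01440959 -0.80994971 -1.54539714] [-3.73455303e-03 -3.45833445e+01  1.56891310e+01  3.49370822e+00
  7.13024824e-02  3.61139340e-03] 0.07137396336694937 [0.55830231 0.10556931 0.117199  ] 3.6
t 3.6 tcp [0.5583 0.1056 0.1172] guide [-25.9 -26.4 117.2] jaw phi 30.4 xdown [ 0.066  0.023 -0.998] q6 -1.55 F [-0.2  0.5 -0.5] w 0.0714
shift [ 0.0267  0.005  -0.0214]
```

Emit:
{"name": "move_arm", "arguments": {
  "rows": [0, 0.003, -0.012, 0, 0, 0.006, 0.002, -0.009, 0, 0, 0.01, 0, -0.004, 0, 0, 0.01, 0, 0, 0, 0, 0.004, 0, 0, 0, 0]
}}

```text
time_s: 4.2
tcp_pos: [0.5354, 0.0981, 0.0825]
tool_rot: [-0.394, 1.463, 0.402]
ft_force: [0.5, -0.6, -1.0]
width: 0.0867
```

```bash
python3 -c "
from h import *
where([.539,.1,.089])"
```

```text
t 4.2 tcp [0.5354 0.0981 0.0825] guide [-48.7 -34.3  82.5] jaw phi 30.4 xdown [ 0.066  0.022 -0.998] q6 -1.56 F [ 0.5 -0.6 -1. ] w 0.0867
shift [-0.0062 -0.0002  0.0046]
```

View pics/k2.png

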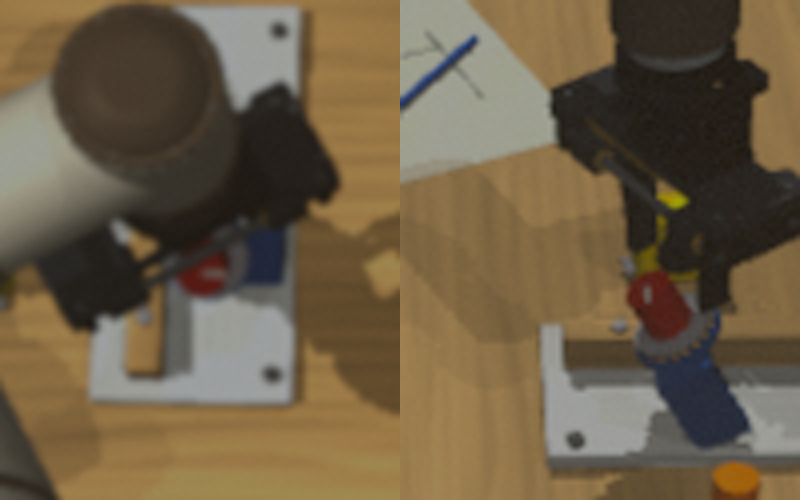

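Emit:
{"name": "move_arm", "arguments": {
  "rows": [-0.006, 0, 0.004, 0, 0, 0, 0, 0, 0, 0.3, 0, 0, 0, 0, 0.6, 0, 0, 0, 0, 1, 0, 0, 0, 0, 1, 0, 0, 0, 0, 1, 0, 0, 0, 0, 1]
}}

```text
time_s: 4.9
tcp_pos: [0.5401, 0.1005, 0.0888]
tool_rot: [-0.395, 1.463, 0.402]
ft_force: [-0.8, -0.3, 0.7]
width: 0.0472
```

```bash
python3 - <<'E'
from h import *
M,p=where([.539,.100,.089]);print('pull dir tool',(M.T@Rg.apply([-.5,0,.866])).round(3))
E
```

```text
t 4.9 tcp [0.5401 0.1005 0.0888] guide [-44.  -31.8  88.8] jaw phi 30.4 xdown [ 0.066  0.022 -0.998] q6 -1.56 F [-0.8 -0.3  0.7] w 0.0472
shift [-0.0003  0.0001 -0.0012]
pull dir tool [-0.897  0.242 -0.37 ]
```

Emit:
{"name": "move_arm", "arguments": {
  "rows": [0, 0, 0, 0, 1, 0, 0, 0, 0, 1, 0, 0, 0, 0, 1]
}}

```text
time_s: 5.2
tcp_pos: [0.5416, 0.0969, 0.0892]
tool_rot: [-0.398, 1.463, 0.397]
ft_force: [-2.3, 3.4, 2.0]
width: 0.0364
```

Emit:
{"name": "move_arm", "arguments": {
  "rows": [-0.003, 0.0008, -0.0012, 0, 1, -0.003, 0.0008, -0.0012, 0, 1, -0.003, 0.0008, -0.0012, 0, 1, 0, 0, 0, 0, 1]
}}

```text
time_s: 5.6
tcp_pos: [0.5373, 0.0973, 0.0965]
tool_rot: [-0.397, 1.461, 0.397]
ft_force: [5.8, -1.0, -6.9]
width: 0.0369
```

```bash
python3 - <<'E'
from h import *
M,p=where([.539,.100,.089])
E
```

```text
t 5.6 tcp [0.5373 0.0973 0.0965] guide [-46.7 -35.1  96.5] jaw phi 30.3 xdown [ 0.07   0.018 -0.997] q6 -1.56 F [ 5.8 -1.  -6.9] w 0.0369
shift [0.0076 0.0017 0.0023]
```

Emit:
{"name": "move_arm", "arguments": {
  "rows": [-0.001, 0.0003, -0.0005, 4, 1, 0, 0, 0, 8, 1, 0, 0, 0, 8, 1, 0, 0, 0, 8, 1]
}}

```text
time_s: 6.0
tcp_pos: [0.536, 0.0997, 0.0953]
tool_rot: [0.011, 1.501, 0.021]
ft_force: [2.7, 2.6, -7.2]
width: 0.0334
```

```bash
python3 - <<'E'
from h import *
M,p=where();print('pull dir tool',(M.T@Rg.apply([-.5,0,.866])).round(3))
E
```

```text
t 6.0 tcp [0.536  0.0997 0.0953] guide [-48.1 -32.7  95.3] jaw phi 1.5 xdown [ 0.069  0.021 -0.997] q6 -2.07 F [ 2.7  2.6 -7.2] w 0.0334
pull dir tool [-0.898  0.031 -0.439]
```

Going well; width is 34 mm at alignment and pull force holds.

Emit:
{"name": "move_arm", "arguments": {
  "rows": [-0.001, 0, -0.0005, 8, 1, 0, 0, 0, 8, 1, 0, 0, 0, 8, 1, 0, 0, 0, 6, 1]
}}

```text
time_s: 6.4
tcp_pos: [0.5363, 0.1045, 0.0955]
tool_rot: [0.451, 1.466, -0.376]
ft_force: [-1.9, 0.5, 0.5]
width: 0.0338
```

```bash
python3 - <<'E'
from h import *
M,p=where();print('pull dir tool',(M.T@Rg.apply([-.5,0,.866])).round(3))
s=get_image("side");t=get_image("top")
o=np.hstack([crop(t,235,110,70,80,437,500),crop(s,335,130,50,70,357,500)]);cv2.imwrite("pics/k3.png",o)
E
```

```text
t 6.4 tcp [0.5363 0.1045 0.0955] guide [-47.9 -27.9  95.5] jaw phi -29.4 xdown [ 0.074  0.029 -0.997] q6 -2.61 F [-1.9  0.5  0.5] w 0.0338
pull dir tool [-0.9   -0.19  -0.392]
```

View pics/k3.png

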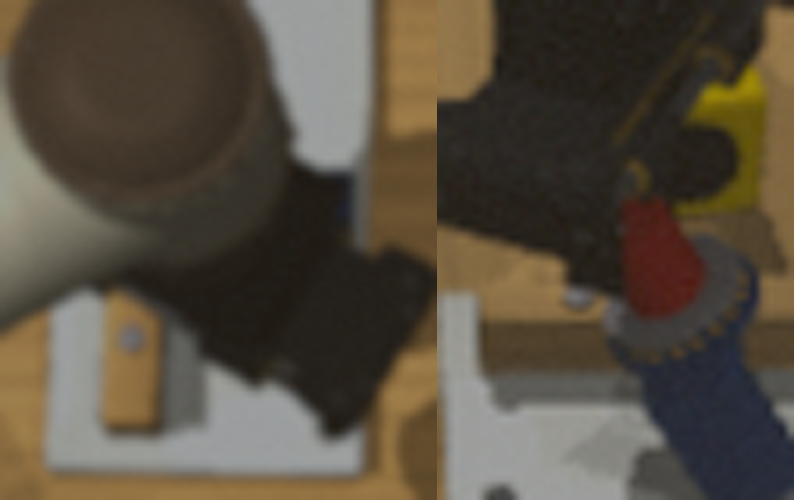

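Emit:
{"name": "move_arm", "arguments": {
  "rows": [0, 0, 0, 0, 0, 0, 0, 0, 0, 0, 0, 0, 0, 0, 0, 0, 0, 0, -8, 0, 0, 0, 0, -8, 0, 0, 0, 0, -8, 0, 0, 0, 0, -8, 0, 0, 0, 0, -8, 0]
}}

```text
time_s: 7.3
tcp_pos: [0.5344, 0.1036, 0.0978]
tool_rot: [-0.144, 1.491, 0.175]
ft_force: [-0.6, -0.8, -0.6]
width: 0.0849
```

Emit:
{"name": "move_arm", "arguments": {
  "rows": [0, 0, 0, -8, 0, 0, 0, 0, -8, 0, 0, 0, 0, -4, 0, 0, 0, 0, 0, 0]
}}

```text
time_s: 7.7
tcp_pos: [0.5344, 0.1034, 0.0991]
tool_rot: [-0.439, 1.448, 0.448]
ft_force: [-0.3, -0.3, -0.3]
width: 0.0869
```

```bash
cat >mark.py <<'E'
from h import *
import sys
u=np.array([-.5,0,.866]);top=np.array([0,-32.25,30])+95*u
s=get_image("side");where(G([-44,-32.25,89]))
c0=proj(s,G(top))[0];print("centre",c0.round(1))
for a in range(-140,141,20): print(a,proj(s,G(top+R.from_rotvec(u*np.radians(a)).apply([0,-12,0])))[0].round(1),end=" ")
w=s["img"].astype(int)[150:176,348:378];yy,xx=np.mgrid[150:176,348:378]
white=w[:,:,1]-0.35*w[:,:,0]; m=(w[:,:,0]>110)&(white>15)&(np.hypot(xx-c0[0],yy-c0[1])<7)
print();print(np.c_[xx[m],yy[m],w[m]].tolist())
cv2.imwrite(f"pics/{sys.argv[1]}.png",crop(s,345,145,40,40,480,480))
E
python3 mark.py k4
```

```text
t 7.75 tcp [0.5344 0.1034 0.0991] guide [-49.8 -29.   99.1] jaw phi 33.7 xdown [ 0.071  0.027 -0.997] q6 -1.51 F [-0.3 -0.4  1.2] w 0.0870
shift [ 0.0104 -0.0057  0.0022]
centre [361.5 161.7]
-140 [358.7 160.8] -120 [357.9 161.9] -100 [357.5 163. ] -80 [357.6 164. ] -60 [358.2 164.6] -40 [359.2 165. ] -20 [360.4 164.9] 0 [361.8 164.4] 20 [363.2 163.7] 40 [364.3 162.6] 60 [365.1 161.5] 80 [365.4 160.4] 100 [365.3 159.4] 120 [364.7 158.8] 140 [363.8 158.5] 
[[355, 160, 142, 113, 73], [356, 160, 112, 91, 58], [355, 161, 142, 113, 72], [356, 161, 120, 94, 60], [355, 162, 141, 112, 72], [356, 162, 123, 89, 59], [355, 163, 139, 112, 72], [356, 163, 114, 81, 52], [355, 164, 138, 112, 71], [356, 164, 113, 81, 51], [356, 165, 113, 84, 52], [356, 166, 123, 97, 64], [357, 167, 116, 91, 59]]
```

View pics/k4.png

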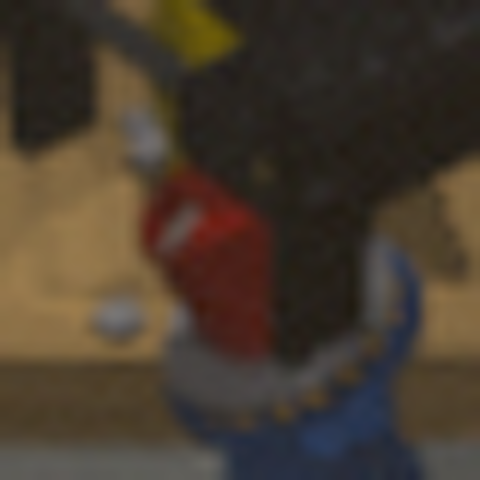

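Emit:
{"name": "move_arm", "arguments": {
  "rows": [0.007, -0.006, 0.002, 0, 0, 0.004, 0, 0, 0, 0, 0, 0, 0, 0, 0.5, 0, 0, 0, 0, 1, 0, 0, 0, 0, 1, 0, 0, 0, 0, 1, 0, 0, 0, 0, 1, 0, 0, 0, 0, 1]
}}

```text
time_s: 8.55
tcp_pos: [0.5406, 0.0992, 0.0874]
tool_rot: [-0.436, 1.449, 0.444]
ft_force: [-0.0, 0.3, -0.7]
width: 0.0467
```

```bash
cat >f.py <<'E'
from h import *
M,p=where();u=Rg.apply([-.5,0,.866]);print('pull dir tool',(M.T@u).round(3),"F.u %.1f"%-(np.array(ctrl.state()["ft_force"])@u))
E
python3 f.py
```

```text
t 8.55 tcp [0.5406 0.0992 0.0874] guide [-43.5 -33.1  87.4] jaw phi 33.5 xdown [ 0.071  0.026 -0.997] q6 -1.50 F [-0.   0.3 -0.7] w 0.0467
pull dir tool [-0.899  0.263 -0.352] F.u 0.6
```

Emit:
{"name": "move_arm", "arguments": {
  "rows": [0, 0, 0, 0, 1, 0, 0, 0, 0, 1, 0, 0, 0, 0, 1, -0.003, 0.0009, -0.0012, 0, 1, -0.003, 0.0009, -0.0012, 0, 1, -0.003, 0.0009, -0.0012, 0, 1, -0.001, 0.0003, -0.0004, 0, 1]
}}

```text
time_s: 9.25
tcp_pos: [0.5369, 0.0968, 0.096]
tool_rot: [-0.438, 1.447, 0.44]
ft_force: [4.9, -2.1, -7.5]
width: 0.0375
```

```bash
python3 f.py
```

```text
t 9.25 tcp [0.5369 0.0968 0.096 ] guide [-47.2 -35.5  96. ] jaw phi 33.5 xdown [ 0.074  0.023 -0.997] q6 -1.50 F [ 4.9 -2.1 -7.5] w 0.0375
pull dir tool [-0.9    0.258 -0.351] F.u 9.0
```

Emit:
{"name": "move_arm", "arguments": {
  "rows": [-0.0011, 0.0003, -0.0004, 8, 1, -0.0011, 0.0002, -0.0005, 8, 1, -0.0011, 0.0001, -0.0005, 8, 1, -0.0011, 0, -0.0005, 8, 1]
}}

```text
time_s: 9.65
tcp_pos: [0.5334, 0.0998, 0.0974]
tool_rot: [0.032, 1.497, 0.012]
ft_force: [4.3, 3.6, -7.7]
width: 0.0333
```

```bash
python3 f.py
```

```text
t 9.65 tcp [0.5334 0.0998 0.0974] guide [-50.7 -32.6  97.4] jaw phi 0.4 xdown [ 0.073  0.028 -0.997] q6 -2.08 F [ 4.3  3.6 -7.7] w 0.0333
pull dir tool [-0.9    0.028 -0.436] F.u 8.8
```

Emit:
{"name": "move_arm", "arguments": {
  "rows": [-0.0013, 0, -0.0005, 8, 1, -0.0013, -0.0001, -0.0005, 8, 1, -0.0013, -0.0002, -0.0005, 8, 1]
}}

```text
time_s: 9.95
tcp_pos: [0.5325, 0.1041, 0.0997]
tool_rot: [0.385, 1.474, -0.305]
ft_force: [4.3, 0.1, -8.8]
width: 0.0336
```

```bash
python3 f.py
```

```text
t 9.95 tcp [0.5325 0.1041 0.0997] guide [-51.7 -28.3  99.7] jaw phi -24.3 xdown [ 0.078  0.035 -0.996] q6 -2.52 F [ 4.3  0.1 -8.8] w 0.0336
pull dir tool [-0.901 -0.149 -0.406] F.u 9.8
```

Emit:
{"name": "move_arm", "arguments": {
  "rows": [-0.001, -0.0002, -0.0004, 7, 1]
}}

```text
time_s: 10.05
tcp_pos: [0.5324, 0.1053, 0.1003]
tool_rot: [0.488, 1.457, -0.396]
ft_force: [4.9, -0.2, -8.0]
width: 0.0338
```

```bash
python3 f.py
```

```text
t 10.05 tcp [0.5324 0.1053 0.1003] guide [-51.8 -27.1 100.3] jaw phi -31.5 xdown [ 0.08   0.037 -0.996] q6 -2.64 F [ 4.9 -0.2 -8. ] w 0.0338
pull dir tool [-0.902 -0.196 -0.384] F.u 9.4
```

Emit:
{"name": "move_arm", "arguments": {
  "rows": [0, 0, 0, 0, 0, 0, 0, 0, 0, 0, 0, 0, 0, 0, 0, 0, 0, 0, 0, 0, -0.04, 0, 0, 0, 0, -0.05, 0, 0, -8, 0, -0.05, 0, 0, -8, 0, -0.05, 0, 0, -8, 0]
}}

```text
time_s: 10.85
tcp_pos: [0.5119, 0.0969, 0.2884]
tool_rot: [0.124, 1.511, -0.073]
ft_force: [1.4, 1.2, 0.6]
width: 0.085
```

```bash
python3 mark.py k5
```

```text
t 10.9 tcp [0.5161 0.0974 0.2987] guide [-68.  -35.4 298.7] jaw phi -5.8 xdown [ 0.077  0.033 -0.997] q6 -2.19 F [2.2 0.5 7.7] w 0.0857
shift [ 0.2109 -0.0032  0.0083]
centre [361.5 161.7]
-140 [358.7 160.8] -120 [357.9 161.9] -100 [357.5 163. ] -80 [357.6 164. ] -60 [358.2 164.6] -40 [359.2 165. ] -20 [360.4 164.9] 0 [361.8 164.4] 20 [363.2 163.7] 40 [364.3 162.6] 60 [365.1 161.5] 80 [365.4 160.4] 100 [365.3 159.4] 120 [364.7 158.8] 140 [363.8 158.5] 
[[361, 157, 116, 61, 19], [355, 160, 139, 111, 72], [356, 160, 114, 86, 55], [360, 160, 136, 64, 56], [355, 161, 138, 111, 70], [356, 161, 129, 84, 55], [358, 161, 138, 88, 83], [359, 161, 140, 95, 91], [360, 161, 137, 87, 81], [361, 161, 134, 62, 56], [355, 162, 139, 113, 77], [356, 162, 141, 107, 90], [357, 162, 144, 97, 92], [358, 162, 142, 116, 113], [359, 162, 135, 105, 101], [360, 162, 128, 68, 61], [355, 163, 136, 110, 79], [356, 163, 142, 125, 112], [357, 163, 140, 105, 100], [358, 163, 128, 67, 59], [355, 164, 135, 105, 72], [356, 164, 124, 77, 58], [356, 165, 115, 82, 55], [356, 166, 124, 96, 63], [357, 167, 126, 99, 63]]
```

View pics/k5.png

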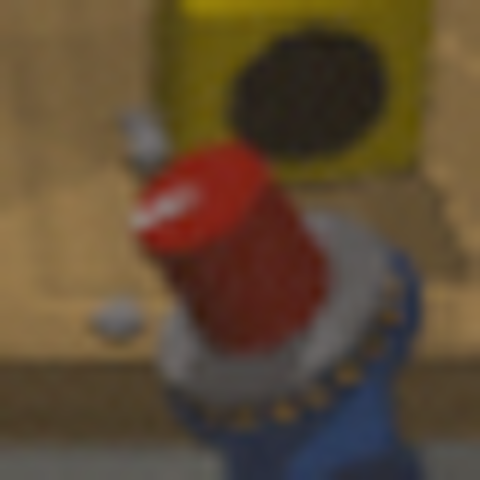

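```bash
cat >ang.py <<'E'
from h import *
u=np.array([-.5,0,.866]);top=np.array([0,-32.25,30])+95*u
e2=np.cross(u,[0,-1,0])
s=get_image("side");im=np.mean([get_image("side")["img"] for _ in range(4)]+[s["img"]],0)
# red+white cap: pixels -> guide coords on cap plane
yy,xx=np.mgrid[152:172,350:374];n=Rg.apply(u);P0=G(top);a=[];w=[];red=[]
for x,y in zip(xx.ravel(),yy.ravel()):
    c,v=ray(s,(x,y));p=c+v*((P0-c)@n)/(v@n);q=Rg.inv().apply(p-P0)*1e3
    A=np.array([-q[1],q@e2]);r,g,b=im[y,x]
    a.append(A);w.append(min(g,b)/r);red.append(r>100 and b<.85*r and g<.9*r and (r-g)>18)
a=np.array(a);w=np.array(w);red=np.array(red)
for c in([0,0],[0,1],[0,-1],[1,0],[-1,0],[0,2],[2,0]):
    B=a-np.array(c);k=(np.hypot(*B.T)<15)&(w>.5);W=w[k]-.45
    m=(W[:,None]*B[k]).sum(0)/W.sum();D=B[k]-m;C=(W[:,None]*D).T@D;ev,V=np.linalg.eigh(C);d=V[:,1];d*=np.sign(d@m)
    print(c,"n",k.sum(),"centroid",m.round(1),"ang centroid %.0f"%np.degrees(np.arctan2(m[1],m[0])),"ang axis %.0f"%np.degrees(np.arctan2(d[1],d[0])),ev.round(1))
E
python3 ang.py
```

```text
[0, 0] n 7 centroid [-5.6 -9.5] ang centroid -121 ang axis -81 [ 6.7 13.7]
[0, 1] n 6 centroid [ -5.4 -10. ] ang centroid -118 ang axis -68 [ 5.3 11.9]
[0, -1] n 7 centroid [-5.6 -8.5] ang centroid -124 ang axis -81 [ 6.7 13.7]
[1, 0] n 6 centroid [-6.4 -9. ] ang centroid -125 ang axis -68 [ 5.3 11.9]
[-1, 0] n 7 centroid [-4.6 -9.5] ang centroid -116 ang axis -81 [ 6.7 13.7]
[0, 2] n 4 centroid [-5.4 -9.7] ang centroid -119 ang axis -83 [2.1 4.2]
[2, 0] n 5 centroid [-6.9 -8.9] ang centroid -128 ang axis -72 [ 2.2 11.8]
```

```bash
cat >ang.py <<'E'
from h import *
u=np.array([-.5,0,.866]);top=np.array([0,-32.25,30])+95*u;e2=np.cross(u,[0,-1,0]);n=Rg.apply(u);P0=G(top)
s=get_image("side");im=np.mean([get_image("side")["img"] for _ in range(4)],0).astype(np.float32)
for nm,I in(("start",cv2.imread("pics/side0.png")[:,:,::-1].astype(np.float32)),("now",im)):
    g=np.arange(-22,22.1,.5);A,B=np.meshgrid(g,g)
    pts=P0+Rg.apply((A.ravel()[:,None]*np.array([0,-1,0])+B.ravel()[:,None]*e2)/1e3)
    uv=proj(s,pts).astype(np.float32)
    c=cv2.remap(I,uv[:,:1],uv[:,1:],cv2.INTER_LINEAR)[:,0]
    w=c[:,2]/c[:,0]; q=np.c_[A.ravel(),B.ravel()]
    k=(np.hypot(*q.T)<16)&(w>.55);W=(w[k]-.5)
    m=(W[:,None]*q[k]).sum(0)/W.sum();D=q[k]-m;ev,V=np.linalg.eigh((W[:,None]*D).T@D/W.sum());d=V[:,1]*np.sign(V[:,1]@m)
    print(nm,"centroid",m.round(1),"axis %.0f"%np.degrees(np.arctan2(d[1],d[0])),"centroid ang %.0f"%np.degrees(np.arctan2(m[1],m[0])),np.sqrt(ev).round(1))
E
python3 ang.py
```

```text
start centroid [ 6.  -0.7] axis 1 centroid ang -7 [1.4 4.6]
now centroid [ -5.4 -10. ] axis -83 centroid ang -118 [1.8 2.9]
```

Emit:
{"name": "move_arm", "arguments": {
  "rows": [-0.05, 0, 0, 0, 0, -0.05, 0, 0, 0, 0, 0, 0, 0, 0, 0, 0, -0.03, 0, 7, 0, 0, -0.04, 0, 0, 0, 0, -0.04, 0, 0, 0, 0, -0.04, 0, 0, 0]
}}

```text
time_s: 12.1
tcp_pos: [0.4717, -0.0521, 0.3756]
tool_rot: [0.219, 1.52, -0.175]
ft_force: [0.2, 0.5, -0.7]
width: 0.0866
```

```bash
python3 -c "
from h import *
where([.4935,-.319,.2])"
```

```text
t 12.1 tcp [ 0.4717 -0.0521  0.3756] guide [-109.7 -185.7  375.6] jaw phi -13.4 xdown [ 0.045  0.023 -0.999] q6 -2.05 F [ 0.2  0.5 -0.7] w 0.0866
shift [ 0.1704 -0.2586  0.0814]
```

Emit:
{"name": "move_arm", "arguments": {
  "rows": [-0.05, -0.02, 0.01, 0, 0, -0.05, -0.02, 0.01, 0, 0, 0, 0, 0, 0, 0, 0, -0.045, 0.014, 0, 0, 0, -0.045, 0.014, 0, 0, 0, -0.045, 0.014, 0, 0, 0, -0.045, 0.014, 0, 0, 0, -0.02, 0.005, 0, 0]
}}

```text
time_s: 12.9
tcp_pos: [0.4811, -0.3151, 0.456]
tool_rot: [0.216, 1.544, -0.176]
ft_force: [-0.1, 0.1, 0.4]
width: 0.0873
```

```bash
python3 -c "
from h import *
where([.4935,-.319,.2])"
```

```text
t 12.9 tcp [ 0.4811 -0.3151  0.456 ] guide [ -95.4 -448.4  456. ] jaw phi -13.3 xdown [ 0.021  0.023 -1.   ] q6 -1.51 F [-0.1  0.1  0.4] w 0.0873
shift [ 0.256  -0.0078  0.0093]
```

```bash
python3 -c "
from h import *
s=get_image('side');t=get_image('top')
print('bottle base front',onz(s,(380,271),0),'cap tri',tri(t,(373.5,138.5),s,(384,210)))
where([.4935,-.319,.2])"
```

```text
bottle base front [ 0.56003039 -0.18784829  0.        ] cap tri (array([ 0.55683372, -0.16832879,  0.18300296]), [np.float64(0.001580706966216879), np.float64(0.001580706966218381)])
t 13.0 tcp [ 0.4811 -0.3146  0.4555] guide [ -95.4 -447.9  455.5] jaw phi -13.4 xdown [ 0.02   0.024 -1.   ] q6 -1.51 F [-0.   0.2 -0.4] w 0.0871
shift [ 0.2555 -0.0083  0.0097]
```

Emit:
{"name": "move_arm", "arguments": {
  "rows": [0.05, -0.008, 0.009, 0, 0, 0.05, 0, 0, 0, 0, 0.05, 0, 0, 0, 0, 0.04, 0, 0, 0, 0, 0.03, 0, 0, 0, 0, 0.02, 0, 0, 0, 0, 0.01, 0, 0, 0, 0, 0, 0, 0, 0, 0]
}}

```text
time_s: 13.8
tcp_pos: [0.4929, -0.3126, 0.2008]
tool_rot: [0.216, 1.546, -0.174]
ft_force: [0.0, 0.2, 0.8]
width: 0.0874
```

```bash
python3 -c "
from h import *
where([.4935,-.319,.043])
s=get_image('side');t=get_image('top')
o=np.hstack([crop(t,370,110,80,100,400,500),crop(s,310,220,80,100,400,500)]);cv2.imwrite('pics/g1.png',o)"
```

```text
t 13.8 tcp [ 0.4929 -0.3126  0.2008] guide [ -83.7 -445.7  200.8] jaw phi -13.2 xdown [ 0.019  0.025 -1.   ] q6 -1.50 F [0.  0.2 0.8] w 0.0874
shift [ 0.1576 -0.0105  0.0002]
```

View pics/g1.png

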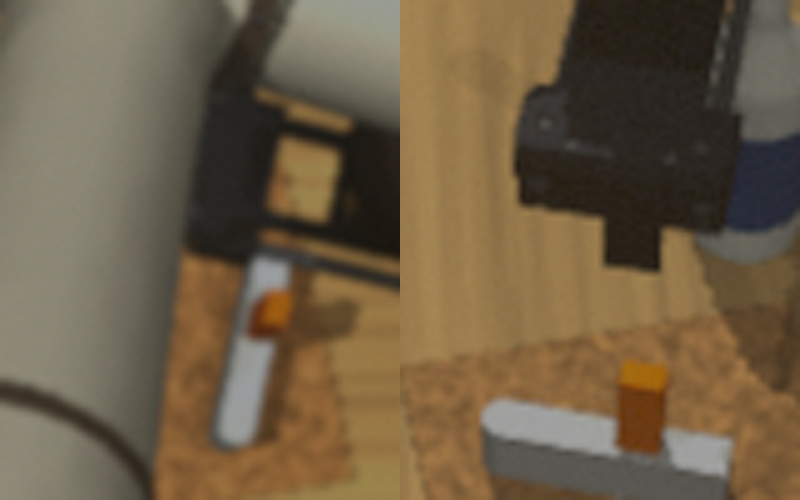

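Emit:
{"name": "move_arm", "arguments": {
  "rows": [0.03, -0.01, 0, 0, 0, 0.04, 0, 0, 0, 0, 0.03, 0, 0, 0, 0, 0.02, 0, 0, 0, 0, 0.015, 0, 0, 0, 0, 0.008, 0, 0, 0, 0, 0, 0, 0, 0, 0]
}}

```text
time_s: 14.6
tcp_pos: [0.5072, -0.3251, 0.0699]
tool_rot: [0.203, 1.512, -0.179]
ft_force: [1.0, -0.8, 0.3]
width: 0.0873
```

```bash
python3 -c "
from h import *
where([.4935,-.319,.043])"
```

```text
t 14.6 tcp [ 0.5072 -0.3251  0.0699] guide [ -69.1 -458.    69.9] jaw phi -13.0 xdown [ 0.052  0.009 -0.999] q6 -1.48 F [ 1.  -0.8  0.3] w 0.0873
shift [ 0.0262  0.002  -0.0161]
```

Emit:
{"name": "move_arm", "arguments": {
  "rows": [0.006, 0.002, -0.01, 0, 0, 0.008, 0, -0.006, 0, 0, 0.008, 0, 0, 0, 0, 0.002, 0, 0, 0, 0.3, 0, 0, 0, 0, 0.6, 0, 0, 0, 0, 0.8, 0, 0, 0, 0, 1, 0, 0, 0, 0, 1]
}}

```text
time_s: 15.4
tcp_pos: [0.4953, -0.3198, 0.048]
tool_rot: [0.201, 1.503, -0.18]
ft_force: [0.3, -1.0, -0.6]
width: 0.0546
```

Emit:
{"name": "move_arm", "arguments": {
  "rows": [0, 0, 0, 0, 1, 0, 0, 0, 0, 1, 0, 0, 0, 0, 1, 0, 0, 0, 0, 1]
}}

```text
time_s: 15.8
tcp_pos: [0.4957, -0.32, 0.0484]
tool_rot: [0.2, 1.502, -0.18]
ft_force: [-0.2, -0.2, -0.2]
width: 0.023
```

```bash
python3 -c "
from h import *
where([.4935,-.319,.043])"
```

```text
t 15.8 tcp [ 0.4957 -0.32    0.0484] guide [ -80.7 -453.1   48.4] jaw phi -12.9 xdown [ 0.061  0.005 -0.998] q6 -1.48 F [-0.2 -0.2 -0.2] w 0.0230
shift [ 0.0053  0.0003 -0.0027]
```

Emit:
{"name": "move_arm", "arguments": {
  "rows": [0, 0, 0, 0, 1, 0, 0, 0, 0, 1, 0, 0, 0, 0, 1, 0, 0, 0, 0, 1]
}}

```text
time_s: 16.2
tcp_pos: [0.4958, -0.3201, 0.0485]
tool_rot: [0.2, 1.502, -0.18]
ft_force: [0.4, 1.0, -0.4]
width: 0.0142
```

```bash
python3 -c "
from h import *
where()"
```

```text
t 16.2 tcp [ 0.4958 -0.3201  0.0485] guide [ -80.6 -453.1   48.5] jaw phi -12.9 xdown [ 0.061  0.005 -0.998] q6 -1.48 F [ 0.4  1.  -0.4] w 0.0142
```

Emit:
{"name": "move_arm", "arguments": {
  "rows": [-0.01, 0, 0, 0, 1, -0.02, 0, 0, 0, 1, -0.03, 0, 0, 0, 1, -0.03, 0, 0.01, 0, 1, -0.02, 0, 0.02, 0, 1, -0.01, 0, 0.03, 0, 1, 0, 0, 0.04, 0, 1, 0, 0, 0.04, 0, 1]
}}

```text
time_s: 17.0
tcp_pos: [0.619, -0.3533, 0.1819]
tool_rot: [0.208, 1.512, -0.18]
ft_force: [0.5, -0.6, -2.2]
width: 0.0135
```

```bash
python3 -c "
from h import *
where([.7,-.3,.17])"
```

```text
t 17.0 tcp [ 0.619  -0.3533  0.1819] guide [  43.2 -484.   181.9] jaw phi -13.2 xdown [ 0.052  0.011 -0.999] q6 -1.50 F [ 0.5 -0.6 -2.2] w 0.0135
shift [0.0167 0.0712 0.0647]
```

Emit:
{"name": "move_arm", "arguments": {
  "rows": [0, 0.02, 0.035, -4, 1, 0, 0.035, 0.03, -4, 1, 0, 0.04, 0.02, -5, 1, 0, 0.045, 0, 0, 1, 0, 0.045, 0, 0, 1, 0, 0.045, 0, 0, 1, 0, 0.045, 0, 0, 1, 0, 0.045, 0, 0, 1]
}}

```text
time_s: 17.8
tcp_pos: [0.7254, -0.0474, 0.1851]
tool_rot: [0.03, 1.528, -0.009]
ft_force: [0.1, -0.1, -1.5]
width: 0.0134
```

```bash
python3 -c "
from h import *
where(G([120,-8,90]))"
```

```text
t 17.8 tcp [ 0.7254 -0.0474  0.1851] guide [ 143.9 -176.3  185.1] jaw phi -0.4 xdown [ 0.043  0.013 -0.999] q6 -1.75 F [ 0.1 -0.1 -1.5] w 0.0134
shift [ 0.0963  0.1668 -0.0291]
```

Emit:
{"name": "move_arm", "arguments": {
  "rows": [0, 0.045, -0.01, 0, 1, 0, 0.045, -0.01, 0, 1, 0.01, 0.035, 0, 0, 1, 0.02, 0.02, 0, 0, 1, 0.02, 0.01, 0, 0, 1, 0.015, 0, 0, 0, 1, 0.008, 0, 0, 0, 1, 0, 0, 0, 0, 1]
}}

```text
time_s: 18.6
tcp_pos: [0.7071, 0.1227, 0.1115]
tool_rot: [0.024, 1.533, -0.002]
ft_force: [-0.2, -0.6, -2.3]
width: 0.0138
```

```bash
python3 -c "
from h import *
where(G([125,-8,62]))
s=get_image('side');t=get_image('top')
o=np.hstack([crop(t,230,70,80,100,400,500),crop(s,360,130,80,100,400,500)]);cv2.imwrite('pics/f1.png',o)"
```

```text
t 18.6 tcp [0.7071 0.1227 0.1115] guide [122.5  -6.6 111.5] jaw phi 0.1 xdown [ 0.038  0.014 -0.999] q6 -1.99 F [-0.2 -0.6 -2.3] w 0.0138
shift [ 0.0495 -0.0022  0.0006]
```

View pics/f1.png

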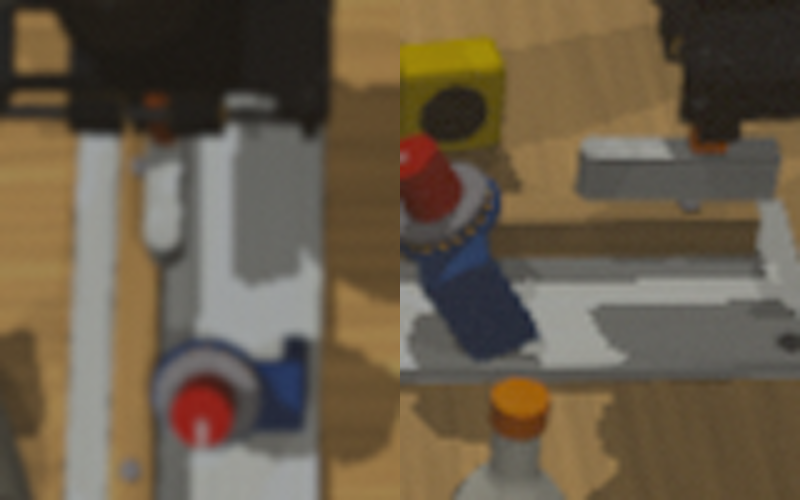

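```bash
cat >ang2.py <<'E'
from h import *
u=np.array([-.5,0,.866]);top=np.array([0,-32.25,30])+95*u;e2=np.cross(u,[0,-1,0]);P0=G(top)
for cam in("top","side"):
    s=get_image(cam);im=np.mean([get_image(cam)["img"] for _ in range(4)],0).astype(np.float32)
    for nm,I in(("start",cv2.imread(f"pics/{cam}0.png")[:,:,::-1].astype(np.float32)),("now",im)):
        g=np.arange(-24,24.1,.5);A,B=np.meshgrid(g,g)
        uv=proj(s,P0+Rg.apply((A.ravel()[:,None]*np.array([0,-1,0])+B.ravel()[:,None]*e2)/1e3)).astype(np.float32)
        c=cv2.remap(I,uv[:,:1],uv[:,1:],cv2.INTER_LINEAR)[:,0];q=np.c_[A.ravel(),B.ravel()]
        w=c[:,2]/c[:,0]
        rm=(c[:,0]>1.8*c[:,1])&(c[:,0]>70)&(c[:,2]<.6*c[:,0])
        k=(np.hypot(*q.T)<15)&(w>.5);W=(w[k]-.45)
        m=(W[:,None]*q[k]).sum(0)/W.sum();D=q[k]-m;ev,V=np.linalg.eigh((W[:,None]*D).T@D/W.sum());d=V[:,1]*np.sign(V[:,1]@m)
        print(cam,nm,"centroid",m.round(1),"axis %.0f"%np.degrees(np.arctan2(d[1],d[0])),np.sqrt(ev).round(1),"red bbox",q[rm].min(0),q[rm].max(0),"bright",c[k].mean(0).round())
E
python3 ang2.py
```

```text
top start centroid [8.5 0.1] axis 45 [3.1 5.3] red bbox [-16. -14.] [17. 23.] bright [129.  83.  79.]
top now centroid [-0.  -9.4] axis -88 [2.1 3.7] red bbox [-16.5 -13. ] [17.5 23. ] bright [143.  92.  90.]
side start centroid [ 5.7 -0.7] axis 1 [1.5 4.6] red bbox [-18.5 -16. ] [24.  22.5] bright [139. 101.  96.]
side now centroid [-5.4 -9.3] axis -80 [2.  2.8] red bbox [-21.5 -16. ] [24.  22.5] bright [141.  95.  89.]
```

Emit:
{"name": "move_arm", "arguments": {
  "rows": [0.01, -0.005, 0, 0, 1, 0.015, 0, 0, 0, 1, 0.012, 0, 0, 0, 1, 0.006, 0, 0, 0, 1, 0.004, 0, 0, 0, 1, 0, 0, 0, 0, 1]
}}

```text
time_s: 19.8
tcp_pos: [0.7089, 0.1186, 0.0599]
tool_rot: [0.024, 1.533, -0.001]
ft_force: [0.9, -0.4, -2.4]
width: 0.0137
```

```bash
python3 -c "
from h import *
where(G([125,-12,58]))"
```

```text
t 19.8 tcp [0.7089 0.1186 0.0599] guide [124.4 -10.7  59.9] jaw phi 0.1 xdown [ 0.038  0.014 -0.999] q6 -1.98 F [ 0.9 -0.4 -2.4] w 0.0137
shift [ 0.0019 -0.0014  0.0005]
```

Emit:
{"name": "move_arm", "arguments": {
  "rows": [0.0015, 0, 0, 0, 1, 0.0012, 0, 0, 0, 1, 0, 0, 0, 0, 1]
}}

```text
time_s: 20.1
tcp_pos: [0.7097, 0.1189, 0.0577]
tool_rot: [0.024, 1.531, -0.001]
ft_force: [-0.5, 0.1, -2.1]
width: 0.0135
```

```bash
python3 -c "
from h import *
where()"
```

```text
t 20.1 tcp [0.7097 0.1189 0.0577] guide [125.2 -10.3  57.7] jaw phi 0.2 xdown [ 0.039  0.015 -0.999] q6 -1.98 F [-0.5  0.1 -2.1] w 0.0135
```

Emit:
{"name": "move_arm", "arguments": {
  "rows": [0, 0.001, 0, 0, 1, 0, 0.001, 0, 0, 1, 0, 0.001, 0, 0, 1, 0, 0, 0, 0, 1]
}}

```text
time_s: 20.5
tcp_pos: [0.7099, 0.1201, 0.0583]
tool_rot: [0.023, 1.531, -0.003]
ft_force: [-0.0, -1.0, -1.7]
width: 0.0138
```

Emit:
{"name": "move_arm", "arguments": {
  "rows": [0, 0.001, 0, 0, 1, 0, 0.001, 0, 0, 1]
}}

```text
time_s: 20.7
tcp_pos: [0.7098, 0.1205, 0.0584]
tool_rot: [0.021, 1.533, -0.005]
ft_force: [1.4, -7.2, -3.4]
width: 0.0136
```

```bash
python3 -c "
from h import *
where()"
```

```text
t 20.7 tcp [0.7098 0.1205 0.0584] guide [125.3  -8.7  58.4] jaw phi 0.1 xdown [ 0.038  0.01  -0.999] q6 -1.99 F [ 1.4 -7.2 -3.4] w 0.0136
```

Emit:
{"name": "move_arm", "arguments": {
  "rows": [0, -0.0011, 0, 0, 1, 0, 0, -0.006, 0, 1, 0, 0, -0.008, 0, 1, 0, 0, -0.008, 0, 1, 0, 0, -0.005, 0, 1, 0, 0, 0, 0, 1]
}}

```text
time_s: 21.3
tcp_pos: [0.6816, 0.1207, 0.0587]
tool_rot: [0.022, 1.528, -0.003]
ft_force: [1.4, -1.7, -2.7]
width: 0.0136
```

```bash
python3 -c "
from h import *
where()"
```

```text
t 21.3 tcp [0.6816 0.1207 0.0587] guide [97.  -9.  58.7] jaw phi 0.1 xdown [ 0.043  0.012 -0.999] q6 -2.00 F [ 1.4 -1.7 -2.7] w 0.0136
```

Emit:
{"name": "move_arm", "arguments": {
  "rows": [0, -0.0008, 0, 0, 1, 0, 0, -0.003, 0, 1, 0, 0, -0.003, 0, 1, 0, 0, -0.003, 0, 1, 0, 0, -0.003, 0, 1]
}}

```text
time_s: 21.8
tcp_pos: [0.6694, 0.1208, 0.0585]
tool_rot: [0.023, 1.527, -0.002]
ft_force: [1.4, -2.0, -2.9]
width: 0.014
```

```bash
python3 -c "
from h import *
where()"
```

```text
t 21.8 tcp [0.6694 0.1208 0.0585] guide [84.9 -9.1 58.5] jaw phi 0.1 xdown [ 0.044  0.013 -0.999] q6 -2.01 F [ 1.4 -2.  -2.9] w 0.0140
```

Emit:
{"name": "move_arm", "arguments": {
  "rows": [0, -0.0012, 0, 0, 1, 0, -0.0008, 0, 0, 1, 0, 0, -0.003, 0, 1, 0, 0, -0.003, 0, 1, 0, 0, -0.003, 0, 1]
}}

```text
time_s: 22.3
tcp_pos: [0.6586, 0.1206, 0.0575]
tool_rot: [0.024, 1.528, -0.0]
ft_force: [0.3, 0.2, -2.8]
width: 0.0138
```

```bash
python3 -c "
from h import *
where()"
```

```text
t 22.3 tcp [0.6586 0.1206 0.0575] guide [74.1 -9.5 57.5] jaw phi 0.2 xdown [ 0.043  0.015 -0.999] q6 -2.01 F [ 0.3  0.2 -2.8] w 0.0138
```

Emit:
{"name": "move_arm", "arguments": {
  "rows": [0, 0, -0.003, 0, 1, 0, 0, -0.003, 0, 1, 0, 0, -0.003, 0, 1, 0, 0, -0.003, 0, 1]
}}

```text
time_s: 22.7
tcp_pos: [0.6454, 0.1209, 0.057]
tool_rot: [0.024, 1.528, -0.0]
ft_force: [0.2, 0.6, -2.3]
width: 0.0137
```

```bash
python3 -c "
from h import *
where()"
```

```text
t 22.7 tcp [0.6454 0.1209 0.057 ] guide [60.9 -9.4 57. ] jaw phi 0.2 xdown [ 0.043  0.015 -0.999] q6 -2.02 F [ 0.2  0.6 -2.3] w 0.0137
```

Emit:
{"name": "move_arm", "arguments": {
  "rows": [0, 0, -0.003, 0, 1, 0, 0, -0.003, 0, 1, 0, 0, -0.004, 0, 1, 0, 0, -0.004, 0, 1, 0, 0, -0.004, 0, 1, 0, 0, -0.004, 0, 1, 0, 0, -0.003, 0, 1, 0, 0, 0, 0, 1]
}}

```text
time_s: 23.5
tcp_pos: [0.6187, 0.1214, 0.0569]
tool_rot: [0.024, 1.526, 0.0]
ft_force: [0.2, 0.2, -1.7]
width: 0.0138
```

```bash
python3 -c "
from h import *
where()"
```

```text
t 23.5 tcp [0.6187 0.1214 0.0569] guide [34.1 -9.5 56.9] jaw phi 0.2 xdown [ 0.045  0.015 -0.999] q6 -2.04 F [ 0.2  0.2 -1.7] w 0.0138
```

Emit:
{"name": "move_arm", "arguments": {
  "rows": [0, -0.001, -0.002, 0, 1, 0, -0.001, 0, 0, 1]
}}

```text
time_s: 23.7
tcp_pos: [0.6166, 0.1198, 0.0569]
tool_rot: [0.024, 1.525, 0.001]
ft_force: [-0.0, 1.4, -0.1]
width: 0.0138
```

Emit:
{"name": "move_arm", "arguments": {
  "rows": [0, -0.001, 0, 0, 1]
}}

```text
time_s: 23.8
tcp_pos: [0.6167, 0.1195, 0.057]
tool_rot: [0.026, 1.525, 0.002]
ft_force: [0.1, 3.9, -1.1]
width: 0.0138
```

```bash
python3 -c "
from h import *
where()"
```

```text
t 23.8 tcp [0.6167 0.1195 0.057 ] guide [ 32.2 -11.4  57. ] jaw phi 0.2 xdown [ 0.046  0.017 -0.999] q6 -2.04 F [ 0.1  3.9 -1.1] w 0.0138
```

Emit:
{"name": "move_arm", "arguments": {
  "rows": [0, 0.0015, 0, 0, 1, 0, 0.001, 0, 0, 1]
}}

```text
time_s: 24.0
tcp_pos: [0.6165, 0.1215, 0.0568]
tool_rot: [0.025, 1.526, 0.001]
ft_force: [0.6, -1.3, -2.1]
width: 0.0135
```

Emit:
{"name": "move_arm", "arguments": {
  "rows": [0, 0.001, 0, 0, 1]
}}

```text
time_s: 24.1
tcp_pos: [0.6165, 0.1218, 0.0568]
tool_rot: [0.024, 1.527, -0.0]
ft_force: [0.9, -3.3, -1.7]
width: 0.0138
```

Emit:
{"name": "move_arm", "arguments": {
  "rows": [0, 0.001, 0, 0, 1]
}}

```text
time_s: 24.2
tcp_pos: [0.6165, 0.1219, 0.0569]
tool_rot: [0.023, 1.527, -0.001]
ft_force: [0.9, -4.3, -0.4]
width: 0.014
```

```bash
python3 -c "
from h import *
where()"
```

```text
t 24.2 tcp [0.6165 0.1219 0.0569] guide [32.  -9.1 56.9] jaw phi 0.2 xdown [ 0.044  0.013 -0.999] q6 -2.05 F [ 0.9 -4.3 -0.4] w 0.0140
```

Emit:
{"name": "move_arm", "arguments": {
  "rows": [0, -0.0012, 0, 0, 1, 0, 0, 0, 0, 1, 0, 0, 0.004, 0, 1, 0, 0, 0.007, 0, 1, 0, 0, 0.007, 0, 1, 0, 0, 0.007, 0, 1]
}}

```text
time_s: 24.8
tcp_pos: [0.6421, 0.121, 0.0573]
tool_rot: [0.023, 1.529, -0.0]
ft_force: [0.0, -0.3, -1.9]
width: 0.0139
```

```bash
python3 -c "
from h import *
where()"
```

```text
t 24.8 tcp [0.6421 0.121  0.0573] guide [57.6 -9.4 57.3] jaw phi 0.2 xdown [ 0.042  0.014 -0.999] q6 -2.03 F [ 0.  -0.3 -1.9] w 0.0139
```

Emit:
{"name": "move_arm", "arguments": {
  "rows": [0, 0, 0.008, 0, 1, 0, 0, 0.01, 0, 1, 0, 0, 0.01, 0, 1, 0, 0, 0.012, 0, 1, 0, 0, 0.014, 0, 1, 0, 0, 0.012, 0, 1, 0, -0.001, 0.006, 0, 1, 0, 0, 0, 0, 1]
}}

```text
time_s: 25.6
tcp_pos: [0.7225, 0.1185, 0.0587]
tool_rot: [0.024, 1.527, -0.001]
ft_force: [-0.8, -0.6, -2.0]
width: 0.014
```

```bash
python3 -c "
from h import *
where()"
```

```text
t 25.6 tcp [0.7225 0.1185 0.0587] guide [138.1 -10.5  58.7] jaw phi 0.1 xdown [ 0.043  0.015 -0.999] q6 -1.97 F [-0.8 -0.6 -2. ] w 0.0140
```

Emit:
{"name": "move_arm", "arguments": {
  "rows": [-0.01, 0, 0, 0, 1, -0.02, 0, 0, 0, 1, -0.03, 0, 0, 0, 1, -0.03, -0.01, 0, 0, 1, -0.02, -0.02, 0, 0, 1, -0.01, -0.035, 0, 0, 1, 0, -0.045, 0, 0, 1, 0, -0.045, 0, 0, 1]
}}

```text
time_s: 26.4
tcp_pos: [0.7124, -0.0354, 0.1867]
tool_rot: [0.015, 1.526, 0.009]
ft_force: [0.7, -0.3, -2.5]
width: 0.0137
```

Emit:
{"name": "move_arm", "arguments": {
  "rows": [0, -0.045, 0, 0, 1, 0, -0.045, 0, 0, 1, 0, -0.045, 0, 0, 1, 0, -0.045, 0, 0, 1, 0, -0.045, 0, 5, 1, 0, -0.04, -0.01, 5, 1, 0, -0.02, -0.02, 3, 1, 0, 0, -0.03, 0, 1]
}}

```text
time_s: 27.2
tcp_pos: [0.6411, -0.3234, 0.1864]
tool_rot: [0.204, 1.512, -0.173]
ft_force: [-1.4, 0.7, -2.4]
width: 0.0138
```

```bash
python3 -c "
from h import *
where([.4965,-.318,.15])"
```

```text
t 27.2 tcp [ 0.6411 -0.3234  0.1864] guide [  64.7 -453.8  186.4] jaw phi -12.8 xdown [ 0.052  0.014 -0.999] q6 -1.55 F [-1.4  0.7 -2.4] w 0.0138
shift [ 0.0289 -0.0302 -0.1432]
```

Emit:
{"name": "move_arm", "arguments": {
  "rows": [0, -0.006, -0.03, 0, 1, 0, -0.008, -0.035, 0, 1, 0, -0.008, -0.035, 0, 1, 0.005, -0.005, -0.02, 0, 1, 0.01, -0.003, -0.012, 0, 1, 0.02, 0, -0.005, 0, 1, 0.015, 0, 0, 0, 1, 0.008, 0, 0, 0, 1]
}}

```text
time_s: 28.0
tcp_pos: [0.4913, -0.3174, 0.1296]
tool_rot: [0.204, 1.502, -0.176]
ft_force: [-0.1, 0.2, -1.7]
width: 0.0136
```

```bash
python3 -c "
from h import *
where([.4965,-.318,.053])"
```

```text
t 28.0 tcp [ 0.4913 -0.3174  0.1296] guide [ -85.2 -450.6  129.6] jaw phi -12.9 xdown [ 0.062  0.011 -0.998] q6 -1.48 F [-0.1  0.2 -1.7] w 0.0136
shift [ 0.0768 -0.0012  0.0008]
```

Emit:
{"name": "move_arm", "arguments": {
  "rows": [0.012, 0, 0, 0, 1, 0.015, 0, 0, 0, 1, 0.015, 0, 0, 0, 1, 0.012, 0, 0, 0, 1, 0.01, 0, 0, 0, 1, 0.007, 0, 0, 0, 1, 0.004, 0, 0, 0, 1, 0, 0, 0, 0, 1]
}}

```text
time_s: 28.8
tcp_pos: [0.4983, -0.3165, 0.0527]
tool_rot: [0.201, 1.498, -0.175]
ft_force: [0.4, -0.3, -1.9]
width: 0.014
```

```bash
python3 -c "
from h import *
where([.4965,-.318,.049])"
```

```text
t 28.8 tcp [ 0.4983 -0.3165  0.0527] guide [ -78.2 -449.5   52.7] jaw phi -12.8 xdown [ 0.066  0.009 -0.998] q6 -1.47 F [ 0.4 -0.3 -1.9] w 0.0140
shift [ 0.0036 -0.002  -0.0016]
```

Emit:
{"name": "move_arm", "arguments": {
  "rows": [0.002, 0, 0, 0, 1, 0.0015, 0, 0, 0, 1, 0.001, 0, 0, 0, 1]
}}

```text
time_s: 29.1
tcp_pos: [0.4996, -0.3169, 0.0493]
tool_rot: [0.2, 1.496, -0.175]
ft_force: [0.1, 0.0, -2.2]
width: 0.014
```

```bash
python3 -c "
from h import *
where([.4965,-.318,.049])"
```

```text
t 29.1 tcp [ 0.4996 -0.3169  0.0493] guide [ -76.8 -449.9   49.3] jaw phi -12.7 xdown [ 0.068  0.008 -0.998] q6 -1.47 F [ 0.1  0.  -2.2] w 0.0140
shift [ 0.     -0.0018 -0.0028]
```

Touch down gently, then release.

Emit:
{"name": "move_arm", "arguments": {
  "rows": [0.001, 0, 0, 0, 1, 0.001, 0, 0, 0, 1, 0, 0, 0, 0, 0.7, 0, 0, 0, 0, 0.4, 0, 0, 0, 0, 0, 0, 0, 0, 0, 0, 0, 0, 0, 0, 0, 0, 0, 0, 0, 0]
}}

```text
time_s: 29.9
tcp_pos: [0.5017, -0.3179, 0.0499]
tool_rot: [0.198, 1.49, -0.176]
ft_force: [-0.2, -1.1, 0.2]
width: 0.0538
```

Emit:
{"name": "move_arm", "arguments": {
  "rows": [-0.01, 0, 0, 0, 0, -0.02, 0, 0, 0, 0, -0.03, 0, 0, 0, 0, -0.04, 0, 0, 0, 0, -0.04, 0, 0, 0, 0, -0.04, 0, 0, 0, 0, 0, 0, 0, 0, 0, 0, 0, 0, 0, 0]
}}

```text
time_s: 30.7
tcp_pos: [0.4872, -0.3192, 0.2409]
tool_rot: [0.196, 1.489, -0.177]
ft_force: [-0.6, -0.4, -2.1]
width: 0.0872
```

```bash
python3 -c "
from h import *
where()
s=get_image('side');t=get_image('top')
o=np.zeros((600,800,3),np.uint8)
o[:400,:400]=crop(t,380,110,100,100,400,400);o[:400,400:]=crop(s,300,240,100,100,400,400);o[400:,:260]=crop(t,235,120,65,50,260,200);o[400:,270:590]=crop(s,330,140,80,50,320,200);o[400:,600:]=crop(s,380,270,80,80,200,200);cv2.imwrite('pics/end.png',o)
"; python3 ang2.py
```

```text
t 30.7 tcp [ 0.4872 -0.3192  0.2409] guide [ -89.2 -452.5  240.9] jaw phi -12.7 xdown [ 0.074  0.003 -0.997] q6 -1.48 F [-0.6 -0.4 -2.1] w 0.0872
top start centroid [8.5 0.1] axis 45 [3.1 5.3] red bbox [-16. -14.] [17. 23.] bright [129.  83.  79.]
top now centroid [ 1.6 -8.9] axis -85 [2.2 3.9] red bbox [-16.  -13.5] [17.5 23.5] bright [136.  90.  87.]
side start centroid [ 5.7 -0.7] axis 1 [1.5 4.6] red bbox [-18.5 -16. ] [24.  22.5] bright [139. 101.  96.]Traceback (most recent call last):
  File "ang2.py", line 13, in <module>
    print(cam,nm,"centroid",m.round(1),"axis %.0f"%np.degrees(np.arctan2(d[1],d[0])),np.sqrt(ev).round(1),"red bbox",q[rm].min(0),q[rm].max(0),"bright",c[k].mean(0).round())
                                                                                                                     ~~~~~~~~~^^^
    return umr_minimum(a, axis, None, out, keepdims, initial, where)
ValueError: zero-size array to reduction operation minimum which has no identity
```

View pics/end.png

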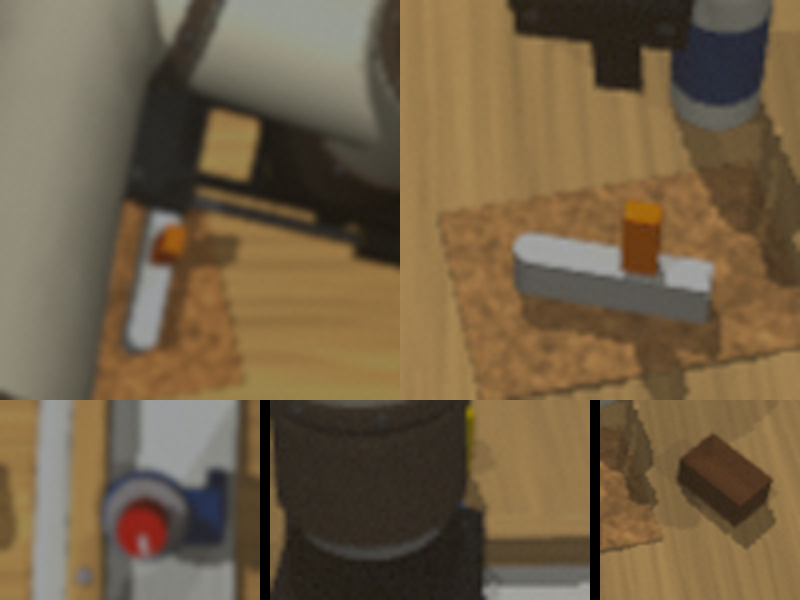

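```bash
python3 -c "
from station import ctrl
print(ctrl.job_done(),ctrl.state()['time_s'])"
```

```text
the job is handed in; nothing more can be done
the job is handed in; nothing more can be done
```

The job is handed in, at about 31 s of the 72 s allowed; no verdict was given.

- **Knob:** I pulled it out about 10 mm and turned it in two pulls from about 0° to about −100°, then let it drop. On the first pull the grip slipped and the knob dropped early, at about −40°. The second pull held to the end.
- **Gauge check:** I slid the gauge in from the far end until its nose was about 38 mm past the shaft, by the arm's position. Side forces stayed under about 8 N throughout. Pushed to each side, it touched the roller and the fence 1.3 to 2.4 mm apart. That puts the gap at about 21.3 to 22.4 mm, inside the 20 to 23 mm range.
- **Return:** The last picture shows the gauge standing upright on the small mat, about where it started. The bottle and offcut look undisturbed. The tape measure was hidden by the arm in that picture, but looked in place in an earlier one.

**Unsettled check:** the camera readings of the knob's white mark disagreed. They ranged from about −80° to −101°, too coarse to tell the −80° notch from the −100° one. I relied on the play felt with the gauge instead. I also did not read directly how deep the knob sits after dropping.

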